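# Shut the tea corner's drawers and lid

### The arm

A 6-joint arm with a two-finger parallel gripper is mounted at the origin on a cart in front of the work surface, level with it; the furniture and walls round the work are solid. World frame = base frame: x ahead of the robot, y to its left, z up, the work surface at z = 0. Lengths are in m, angles in rad, forces in N, time in s.
With the tool pointing down it reaches from about 0.225 to 0.875 m from the base axis. Payload 3.4 kg.
Tool frame: the origin (TCP) lies on the centre line of the jaws, within the pads' length; the fingertips stand 19 mm ahead of it and the grasp point (between the pads) is the TCP (nose_length is the distance from the TCP to the fingertips, in m); z points along the fingers, y is the direction in which the jaws open and shut (so a half turn about z gives the same grasp; the last joint's range is limited). The gripper opens to 85 mm and grips with 20 to 120 N. Pads are 22 mm wide; open, the fingers measure 114 mm over their backs; the gripper's body (76 mm by 85 mm) begins 54 mm behind the grasp point. The pads swing forward as they close: fully open they stand 13 mm farther back than shut.
Start: joints at [-1.398, 0.276, 1.505, -0, 1.361, -0.121], TCP at [0.167, -0.55, 0.25] pointing down, gripper open.
Joint ranges: [-2.89, 2.89], [-0.75, 2.08], [0.22, 2.7], [-1.18, 4.32], [0.11, 2.71], [-2.7, 2.7]. Speed limits (rad/s): [2.57, 2.57, 3.14, 3.14, 3.14, 3.14].

### API

Orientations are given as a unit quaternion [w, x, y, z].
In Python, from rig import * gives the robot as it stands.
- The arm moves only by the shell command python3 -m jog 'ROWS' [OPENING] [FORCE]. ROWS is JSON, one flat list of numbers, 6 for each row, row after row: the shift along the tool's x, y, z in mm, then the turn, a rotation vector about the tool's x, y, z in degrees. In form: [tx, ty, tz, wx, wy, wz, tx, ty, tz, wx, wy, wz, ...]. A call has 1 to 10 rows; each row is the pose to reach, as a shift and turn from the pose commanded when the call began, along the tool's axes at that moment; what a row does not reach only later rows make up. A row lasts 1/8 s, in which the tool goes at most 62.5 mm and 10.7 degrees, less where a joint would pass 70% of its speed; a pose out of reach is approached as far as the arm can. A call with a gripper value outside its range is refused whole. OPENING is the closure, from 0 (fully open) to 1 (shut), set as the call begins (- or left out, the last holds). The fingers move at their own pace and stop on an object; FORCE is the grip in N (left out, the last holds). Time passes only in rows, so rows that repeat a pose let the fingers close. It gives the time, the measured TCP pose, the force and the opening at its end, in the units of the state.
- get_state(): the state, without advancing time (a new reading comes with each control period).
- get_image(name): name is "scene" or "top" or "wrist"; returns a dict with "frame" (480x640x3 uint8, red, green, blue), "camera_matrix" (3x3 intrinsics, pixels), "k1" (the pictures are not rectified: a ray, as slopes to the right and down, at radius r is drawn at 1 + k1 r^2 times it, then the intrinsics apply), "rvec" (rotation vector, rad) and "tvec" (3), from world to camera coordinates, as OpenCV has them. Camera axes: x right, y down, z forward; pixel columns grow to the right and rows downward; lengths in m; the calibration is good to about 2 mm. A picture is of the moment at which its call begins. There is no depth.
- sign_off(): hands the job in, once; it reports no verdict.
The state is a dict: "clock": time; "qpos": joint angles; "qd": joint speeds; "effort": joint torques, N m; "position": TCP position; "ee_rot": TCP orientation; "contact_force": force on the tool from outside, world axes, zero at the start; "moment": the same for the moment, N m; "width": finger opening in m.
Only numpy, scipy, OpenCV 4.12 (cv2) and the standard library are available. Lean on these libraries where they do the work, as an engineer would, in place of code of your own. Each camera call takes 0.05 s, during which the arm holds its last target.

### The job

Close up the tea corner for the night: push both drawers of the small wooden chest fully home and tip the tea box's open lid over so that it falls fully shut, in either order. Use only the fingertips or the outside of the fingers: press gently, grasp and lift nothing, do not shove the chest or the tea box out of place, and leave the spice jar on the chest and the other things as they stand.

Things in the scene. Friction and masses are not known exactly. Their poses are not given: they have to be found in the camera images.
- chest: low plain wooden counter chest with two drawers side by side, standing loose on rubber feet (about 2 kg; it slides if pushed with much more than 10 N). Case 120 deep (x) x 190 wide (y) x 80 mm high. Origin on the worktop, midway across the chest and 45 mm in front (-x) of the case's front face (so it lies below the open drawers); its +x points into the chest, away from the drawer fronts, so drawers slide out along its -x; +y is to the left seen from the drawers' side, z up
- left_drawer (a joint): how far the drawer on the chest's +y side is pulled out, m: 0 = fully home, 0.07 = fully out. It slides along the chest's -x with about 1 to 2 N of friction, and stays where it is left
- right_drawer (a joint): the same for the drawer on the chest's -y side
- left_drawer_knob (a point): middle of the outer end of the left drawer's steel knob, moving with the drawer. The knob is round, 18 mm in diameter, and stands 16 mm out of the middle of the drawer's flat front (91 wide x 70 high x 10 mm thick, from 7 to 77 mm above the worktop). The point is 42 mm above the worktop and, with the drawer home, 26 mm in front (-x) of the case's front face
- right_drawer_knob (a point): the same point on the right drawer's knob; the knobs are 95 mm apart
- tea_box: dark wooden tea box, loose, about 0.6 kg, 120 deep (x; plus a small knob on the lid's front) x 180 wide (y) x 71 mm high when shut. Origin under its middle on the worktop; its +x points to the hinged back edge, z up
- tea_box_lid (a joint): opening angle of the tea box's lid, rad: 0 = shut, 1.57 = upright, 1.83 = leaning back against its stop. The light hinge friction holds it only when near upright; tipped forward well past upright it falls shut by itself
- lid_hinge (a point): middle of the lid's hinge line at the top of the box's back wall, 63 mm above the worktop; the hinge runs along the box's y
- lid_edge (a point): middle of the lid's free edge (opposite the hinge), in the middle of the lid's 8 mm thickness, 121 mm behind or in front of the hinge line along the lid plane; moves with the lid. The lid is a flat panel 180 mm wide; a small knob stands on the middle of this edge
- cinnamon_jar: spice jar, 44 mm wide, 105 mm high, standing loose on top of the chest; origin under its middle, z up
- cocoa_shaker: glass shaker with a domed metal top, 44 mm wide, 90 mm high, on the worktop near the robot, between chest and tea box; origin under its middle, z up
- sugar_jar: lidded glass jar, 59 mm wide, 95 mm high, to the right; origin under its middle, z up
- tamper: coffee tamper, round steel foot 58 mm wide with a wooden handle, 83 mm high, standing to the right; origin under its middle, z up
- biscuit_bar: wrapped biscuit bar, 52 x 150 x 16 mm, lying to the right; origin under its middle
Mind the look-alikes: they are no part of the job. Leave any blue or green look-alike of the sugar_jar alone.

How it is judged:
At the end, for the whole second after the job is handed in: Both drawers within 4 mm of fully home, the lid within 0.05 rad of shut; chest and tea box at rest, flat (0.05 rad), within 30 mm of where they were; the five other loose things within 30 mm of where they stood, the upright ones within 0.2 rad of upright (value of joint each of left_drawer, right_drawer below 0.004 m and value of joint tea_box_lid below 0.05 rad and linear speed of each of chest, tea_box below 0.01 m/s and distance of each of chest, tea_box, cinnamon_jar, cocoa_shaker, sugar_jar, tamper, biscuit_bar from where it was at the start of the episode below 0.03 m and angle between each of chest, tea_box's own z axis and vertical below 0.05 rad and angle between each of cinnamon_jar, cocoa_shaker, sugar_jar, tamper's own z axis and vertical below 0.2 rad); the robot touches nothing.
It fails at once if a knob, the lid or another part is gripped or pressed hard: over 35 N of the fingers on the chest, or 20 N on the tea box (contact force between the fingers and chest above 35 N or contact force between the fingers and tea_box above 20 N).
It fails at once if the chest or the tea box is lifted or tipped (height (world z) of any of chest, tea_box above 0.012 m or angle between any of chest, tea_box's own z axis and vertical above 0.12 rad).
It fails at once if the chest or the tea box is shoved more than 30 mm from its place (distance of any of chest, tea_box from where it was at the start of the episode above 0.03 m).
It fails at once if the spice jar or another loose thing is knocked over, carried or moved more than 30 mm (distance of any of cinnamon_jar, cocoa_shaker, sugar_jar, tamper, biscuit_bar from where it was at the start of the episode above 0.03 m or angle between any of cinnamon_jar, cocoa_shaker, sugar_jar, tamper's own z axis and vertical above 0.4 rad).
It also fails if it takes over 64 s, if anything falls off the work surface, if the arm or the gripper's body presses on something with over 40 N, if the wrist force passes 120 N, or if a joint passes its speed limit or range.

## Working session

There is one attempt and no reset: what is moved stays moved. The work goes in short steps, Python scripts to look and compute and a shell command to move; the robot and the scene stay as the last step left them, time stands still between calls to the robot, and variables do not carry over. Pictures are saved under pics/ and viewed, and the job is handed in when it is done.

```bash
mkdir -p pics; ls; python3 - <<'E'
from rig import *
import cv2
s=get_state(); print(s)
for n in ["scene","top","wrist"]:
    d=get_image(n); cv2.imwrite(f"pics/{n}0.png",d["frame"][:,:,::-1]); print(n,d["camera_matrix"].tolist(),d["k1"],d["rvec"],d["tvec"])
E
```

```text
pics
{'clock': 0.0, 'qpos': array([-1.39801468e+00,  2.76579285e-01,  1.50614087e+00,  2.38330478e-06,
        1.36067544e+00, -1.20975811e-01]), 'qd': array([-5.24748314e-04,  1.28027286e-03,  9.96850536e-04, -5.91157746e-04,
        1.74716047e-03,  1.88388310e-05]), 'effort': array([-1.00643727e-03, -4.16778052e+01, -2.45809704e+01, -3.03642601e-04,
        1.12004988e-02, -3.09653785e-06]), 'position': array([ 0.16641556, -0.54987846,  0.24944555]), 'ee_rot': array([-9.01195244e-04,  9.89232332e-01,  1.46350882e-01, -2.21832009e-05]), 'contact_force': array([0.52204519, 0.21884192, 0.04323504]), 'moment': array([ 0.03188174, -0.011936  ,  0.0324452 ]), 'width': 0.08520608087028}
scene [[552.2302657932, 0.0, 329.6576112495853], [0.0, 552.2302657932, 236.3494705290469], [0.0, 0.0, 1.0]] -0.12917466405826084 [ 0.58694002 -2.55314202  1.27456346] [0.44398119 0.17788254 0.95802424]
top [[620.4576850611137, 0.0, 319.1435748289685], [0.0, 620.4576850611137, 248.26803571785968], [0.0, 0.0, 1.0]] 0.04792274146657138 [ 1.50183174 -2.59125486  0.33475545] [0.23197822 0.4583064  1.42867889]
wrist [[331.6650052849682, 0.0, 322.1369531980474], [0.0, 331.6650052849682, 240.30415575752392], [0.0, 0.0, 1.0]] -0.025183218873386273 [-2.33554644  1.73429411  0.24726508] [-0.57424936 -0.0346872   0.3790254 ]
```

View pics/scene0.png

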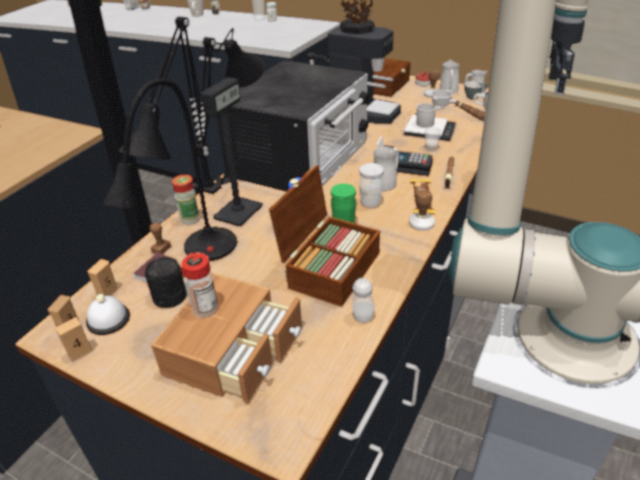

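View pics/top0.png

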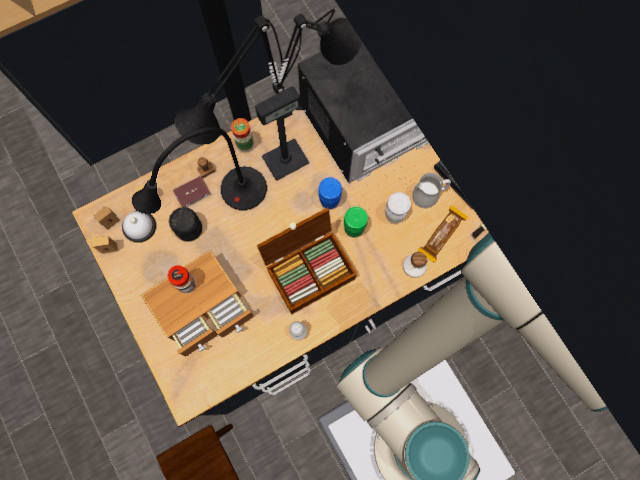

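View pics/wrist0.png

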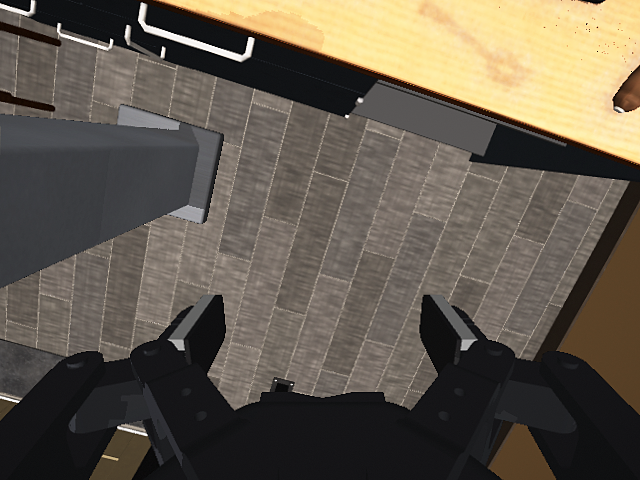

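```bash
cat > h.py <<'E'
import numpy as np, cv2
from rig import *
def cam(d):
    R=cv2.Rodrigues(np.array(d["rvec"]))[0]; return np.array(d["camera_matrix"]),np.array([d["k1"],0,0,0,0.]),R,np.array(d["tvec"])
def ray(d,px):
    K,D,R,t=cam(d); u=cv2.undistortPoints(np.array([[px]],float),K,D)[0,0]
    return -R.T@t, R.T@np.array([u[0],u[1],1.])
def onz(d,px,z):
    o,v=ray(d,px); return o+v*(z-o[2])/v[2]
def tri(rs):
    A=np.zeros((3,3));b=np.zeros(3)
    for o,v in rs:
        v=v/np.linalg.norm(v);P=np.eye(3)-np.outer(v,v);A+=P;b+=P@o
    return np.linalg.solve(A,b)
def proj(d,p):
    K,D,R,t=cam(d); return cv2.projectPoints(np.atleast_2d(np.array(p,float)),np.array(d["rvec"]),t,K,D)[0][:,0]
def crop(d,x0,y0,w,h,s,fn,pts=()):
    im=d["frame"][y0:y0+h,x0:x0+w,::-1]
    im=cv2.resize(im,None,fx=s,fy=s,interpolation=cv2.INTER_CUBIC)
    for p in pts: cv2.circle(im,(int((p[0]-x0+.5)*s),int((p[1]-y0+.5)*s)),3,(255,255,0),1)
    for k in range(0,w,20): cv2.putText(im,str(x0+k),(int(k*s),10),0,.35,(255,0,255),1); cv2.line(im,(int(k*s),12),(int(k*s),18),(255,0,255),1)
    for k in range(0,h,20): cv2.putText(im,str(y0+k),(0,int(k*s)+4),0,.35,(255,0,255),1)
    cv2.imwrite(fn,im)
E
python3 - <<'E'
from h import *
d=get_image("top"); crop(d,130,200,240,180,3.3,"pics/t1.png")
e=get_image("scene"); crop(e,140,160,260,195,3,"pics/s1.png")
E
```

```text
(no output)
```

View pics/t1.png

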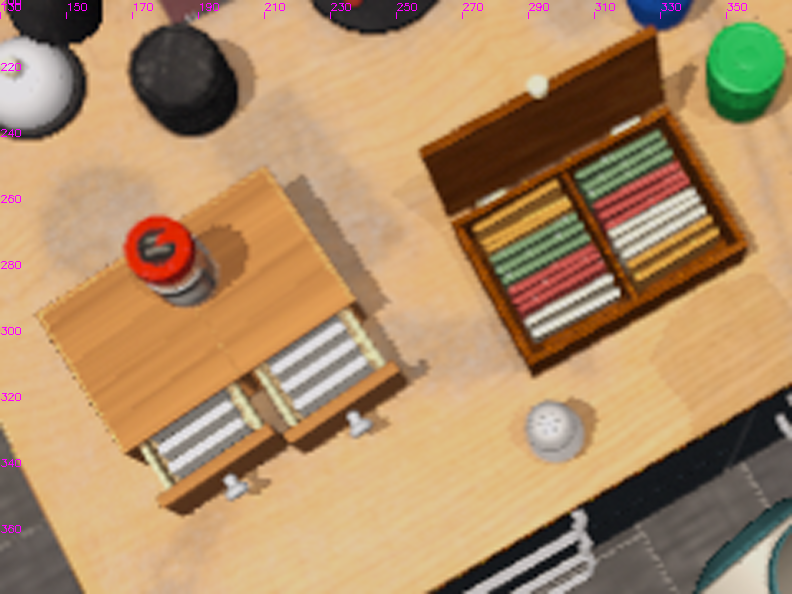

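```bash
python3 - <<'E'
from h import *
e=get_image("scene"); crop(e,140,160,260,250,2.4,"pics/s1b.png")
E
```

```text
(no output)
```

View pics/s1b.png

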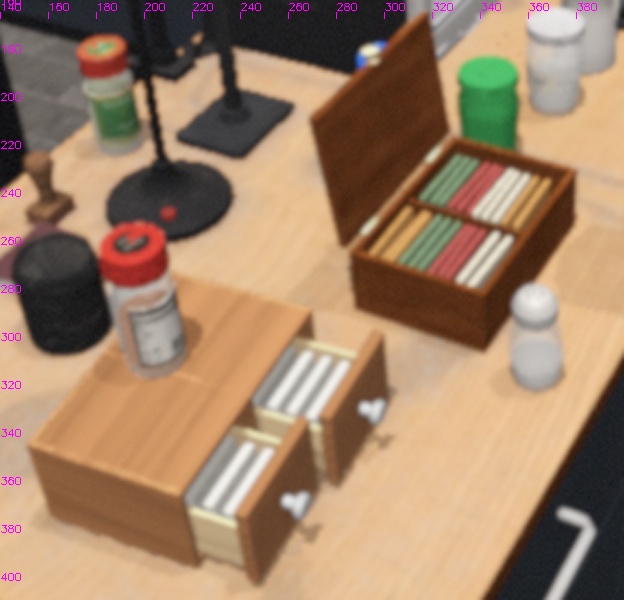

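```bash
python3 - <<'E'
from h import *
np.set_printoptions(precision=4,suppress=True)
d=get_image("top"); e=get_image("scene")
T=lambda u,v:(130+u/3.3-.5,200+v/3.3-.5)
S=lambda u,v:(140+u/2.4-.5,160+v/2.4-.5)
c=[onz(d,T(*p),.08) for p in [(40,315),(265,168),(358,303),(130,452)]]
print("case BL BR FR FL (img)",*c)
print([np.linalg.norm(c[i]-c[(i+1)%4]) for i in range(4)])
c2=[onz(e,S(*p),.08) for p in [(32,442),(312,312),(182,490)]]
print("scene case: frontL(?)",*c2)
ks=[((233,490),(302,505)),((365,424),(378,411))]
for a,b in ks:
    print("knob top",onz(d,T(*a),.042),"scene",onz(e,S(*b),.042),"tri",tri([ray(d,T(*a)),ray(e,S(*b))]))
print("hinge ends top",[onz(d,T(*p),.063) for p in [(452,218),(668,112)]])
print("boxfront ends",[onz(d,T(*p),.063) for p in [(533,362),(745,245)]])
print("lid ends tri",[tri([ray(d,T(*a)),ray(e,S(*b))]) for a,b in [((422,152),(313,122)),((655,30),(428,14))]])
print("lid knob",onz(d,T(538,87),.18))
print("shaker base/top",tri([ray(d,T(548,425)),ray(e,S(536,292))]))
print("jar top",onz(d,T(160,247),.105), onz(e,S(133,240),.105-.0))
print("green",onz(d,(355,222),0.0), "blue",onz(d,(330,205),0))
E
```

```text
case BL BR FR FL (img) [0.6152 0.387  0.08  ] [0.6318 0.2024 0.08  ] [0.5122 0.1907 0.08  ] [0.4982 0.375  0.08  ]
[np.float64(0.18532280183399658), np.float64(0.12014918597583389), np.float64(0.18475856142077), np.float64(0.11765525554640768)]
scene case: frontL(?) [0.6149 0.3886 0.08  ] [0.513  0.1975 0.08  ] [0.4999 0.3772 0.08  ]
knob top [0.4466 0.33   0.042 ] scene [0.4449 0.3285 0.042 ] tri [0.4454 0.3294 0.043 ]
knob top [0.4414 0.228  0.042 ] scene [0.4411 0.2323 0.042 ] tri [0.4428 0.2284 0.0374]
hinge ends top [array([0.5374, 0.1035, 0.063 ]), array([ 0.5288, -0.0711,  0.063 ])]
boxfront ends [array([0.4173, 0.1038, 0.063 ]), array([ 0.4156, -0.0692,  0.063 ])]
lid ends tri [array([0.5595, 0.1039, 0.1759]), array([ 0.5557, -0.0739,  0.1775])]
lid knob [0.5594 0.015  0.18  ]
shaker base/top [0.3704 0.1173 0.0884]
jar top [0.6096 0.2906 0.105 ] [0.6621 0.2095 0.105 ]
green [ 0.5409 -0.1469  0.    ] blue [ 0.6114 -0.1148  0.    ]
```

```bash
python3 - <<'E'
from h import *
np.set_printoptions(precision=3,suppress=True)
d=get_image("top"); e=get_image("scene")
print("lamp base",onz(d,(243,188),0.01),"display base",onz(d,(285,160),.01))
print("display head tri",tri([ray(d,(278,106)),ray(e,(222,95))]))
print("lamp arc apex tri",tri([ray(d,(205,131)),ray(e,(163,84))]),"lamp head",tri([ray(d,(147,200)),ray(e,(122,190))]))
print("oven corner front", onz(d,(357,178),0.2),onz(d,(425,140),.2), onz(d,(357,178),0.0))
print("oven top corner tri",tri([ray(d,(357,178)),ray(e,(313,125))]))
print("sugar",onz(d,(397,212),.05),"tamper",onz(d,(415,265),.04),"biscuit",onz(d,(443,233),.016),"greyjar",onz(d,(428,190),.05))
print("blue top",onz(d,(330,187),.095),"green top",onz(d,(356,217),.095))
# black arm lamp upper
print("lamp2",tri([ray(d,(198,122)),ray(e,(147,130))]))
E
```

```text
lamp base [0.758 0.056 0.01 ] display base [ 0.772 -0.073  0.01 ]
display head tri [ 0.775 -0.075  0.294]
lamp arc apex tri [0.761 0.094 0.38 ] lamp head [0.738 0.262 0.264]
oven corner front [ 0.579 -0.162  0.2  ] [ 0.582 -0.341  0.2  ] [ 0.64  -0.212  0.   ]
oven top corner tri [ 0.587 -0.15   0.225]
sugar [ 0.5   -0.239  0.05 ] tamper [ 0.366 -0.209  0.04 ] biscuit [ 0.404 -0.318  0.016] greyjar [ 0.511 -0.335  0.05 ]
blue top [ 0.624 -0.12   0.095] green top [ 0.528 -0.136  0.095]
lamp2 [0.836 0.089 0.276]
```

```bash
python3 -c "
import rig;print([n for n in dir(rig) if n[0]!='_']);print(getattr(rig,'nose_length',None))"; python3 -m jog '[40,-50,-30,0,0,4, 80,-100,-50,0,0,8, 120,-150,-50,0,0,12, 160,-200,-50,0,0,16.8, 200,-250,-50,0,0,16.8, 240,-300,-50,0,0,16.8, 280,-350,-50,0,0,16.8, 320,-400,-50,0,0,16.8, 360,-450,-50,0,0,16.8, 394,-497,-50,0,0,16.8]' 1 20
```

```text
['MotionError', 'get_image', 'get_state', 'nose_length', 'sign_off']
0.019
clock: 1.75
position: [0.394, 0.0241, 0.3008]
ee_rot: [0.0, 1.0, 0.0, 0.001]
contact_force: [1.6, -2.0, 0.3]
width: 0.0
```

```bash
python3 -m jog '[50,0,0,0,0,0, 100,0,0,0,0,0, 150,0,0,0,0,0, 200,0,0,0,0,0, 210,0,0,0,0,0, 210,0,0,0,0,0, 210,0,0,0,0,0]'
python3 - <<'E'
from h import *
d=get_image("top");e=get_image("scene");w=get_image("wrist")
crop(e,180,100,220,165,3.6,"pics/s2.png"); cv2.imwrite("pics/w2.png",w["frame"][:,:,::-1]); cv2.imwrite("pics/t2.png",d["frame"][:,:,::-1]); print(get_state()["position"])
E
```

```text
clock: 2.62
position: [0.6021, 0.0223, 0.3006]
ee_rot: [0.0, 1.0, 0.0, -0.0]
contact_force: [0.1, -0.2, 0.5]
width: -0.0001
[0.60238955 0.02226348 0.30102779]
```

View pics/s2.png

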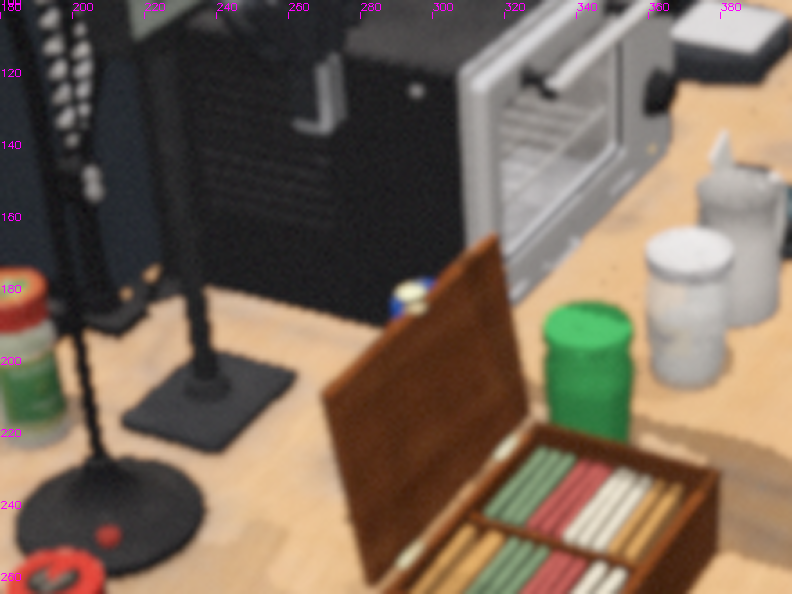

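View pics/w2.png

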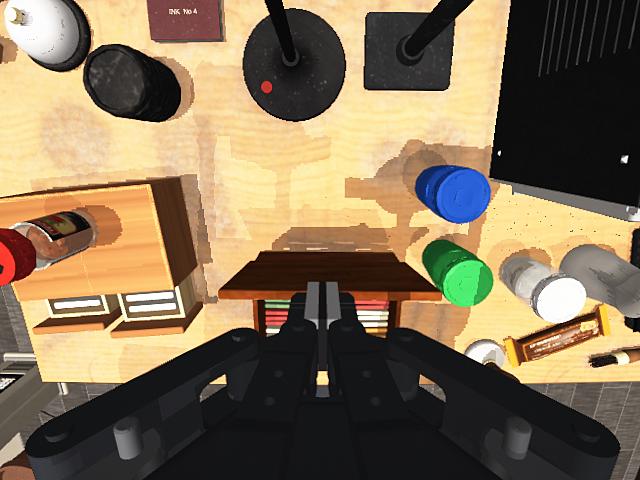

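View pics/t2.png

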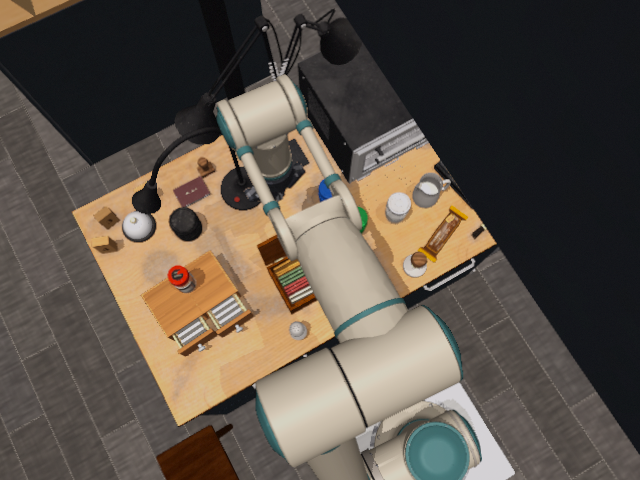

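```bash
python3 - <<'E'
from h import *
np.set_printoptions(precision=4,suppress=True)
w=get_image("wrist");p=get_state()["position"]
print(proj(w,[p+[0,0,-.019],p+[0,0,-.032],[.5575,.104,.177],[.5575,-.074,.177],[.5575,.015,.177],[.533,.0155,.063]]))
print([onz(w,q,.18) for q in [(219,294),(441,296)]])
E
```

```text
[[321.6459 301.4311]
 [321.7142 289.8409]
 [221.5967 293.2642]
 [440.3188 293.2616]
 [330.9844 293.4094]
 [328.0153 270.6218]]
[array([0.5583, 0.1052, 0.18  ]), array([ 0.5565, -0.0736,  0.18  ])]
```

```bash
python3 -m jog '[0,0,40,0,0,0, 0,0,80,0,0,0, 0,0,120,0,0,0, 0,0,130,0,0,0, 0,0,130,0,0,0, 0,0,130,0,0,0]'
python3 - <<'E'
from h import *
w=get_image("wrist"); cv2.imwrite("pics/w3.png",w["frame"][:,:,::-1])
E
```

```text
clock: 3.58
position: [0.6047, 0.0221, 0.1723]
ee_rot: [0.0, 1.0, 0.0, 0.002]
contact_force: [-1.0, -0.4, 0.3]
width: 0.0001
```

View pics/w3.png

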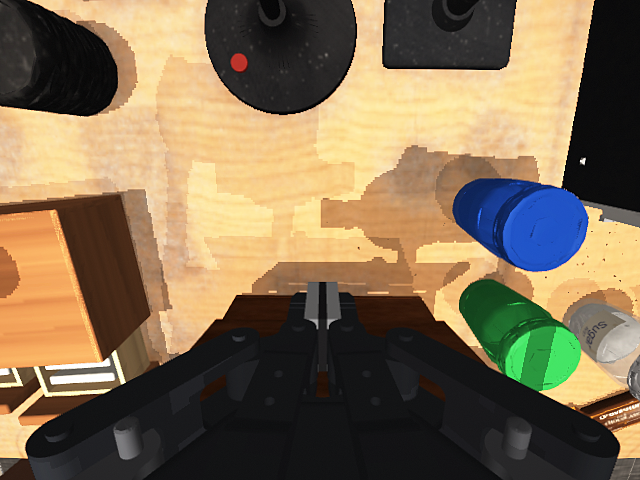

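```bash
python3 -m jog '[-5,0,0,0,0,0, -10,0,0,0,0,0, -15,0,0,0,0,0, -20,0,0,0,0,0, -25,0,0,0,0,0, -30,0,0,0,0,0, -35,0,0,0,0,0, -40,0,0,0,0,0, -45,0,0,0,0,0, -50,0,0,0,0,0]'
python3 - <<'E'
from h import *
e=get_image("scene"); crop(e,240,140,160,120,5,"pics/s4.png")
E
```

```text
clock: 4.88
position: [0.5532, 0.0222, 0.1703]
ee_rot: [0.0, 1.0, 0.0, 0.0]
contact_force: [0.6, -0.0, 0.6]
width: 0.0
```

View pics/s4.png

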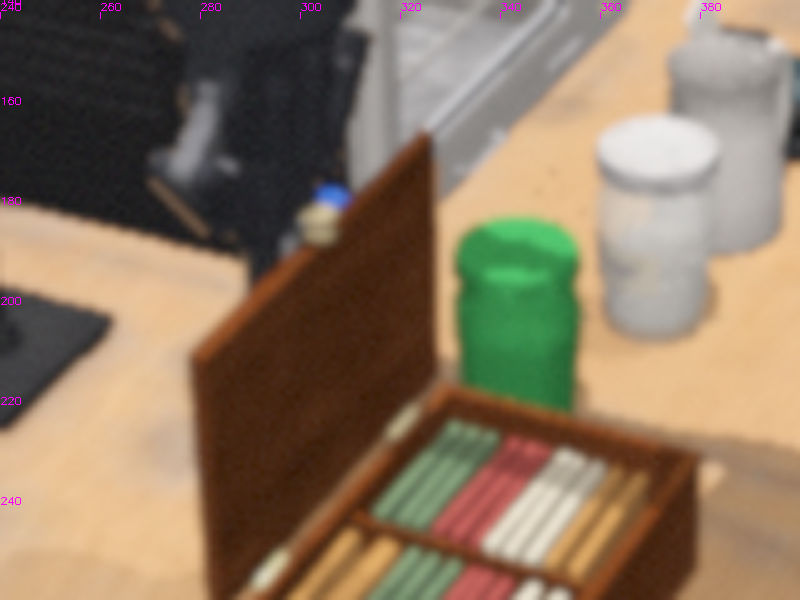

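The lid (free edge now about (303,190)) has swung to near upright with almost no force. I keep pushing.

```bash
python3 -m jog '[-5,0,0,0,0,0, -10,0,0,0,0,0, -15,0,0,0,0,0, -20,0,0,0,0,0, -25,0,0,0,0,0, -30,0,0,0,0,0, -35,0,0,0,0,0, -40,0,0,0,0,0, -45,0,0,0,0,0, -45,0,0,0,0,0]'
python3 - <<'E'
from h import *
e=get_image("scene"); crop(e,240,140,160,120,5,"pics/s5.png")
E
```

```text
clock: 6.18
position: [0.5079, 0.0222, 0.1703]
ee_rot: [0.0, 1.0, 0.0, -0.0]
contact_force: [-0.0, -0.4, 0.3]
width: 0.0001
```

View pics/s5.png

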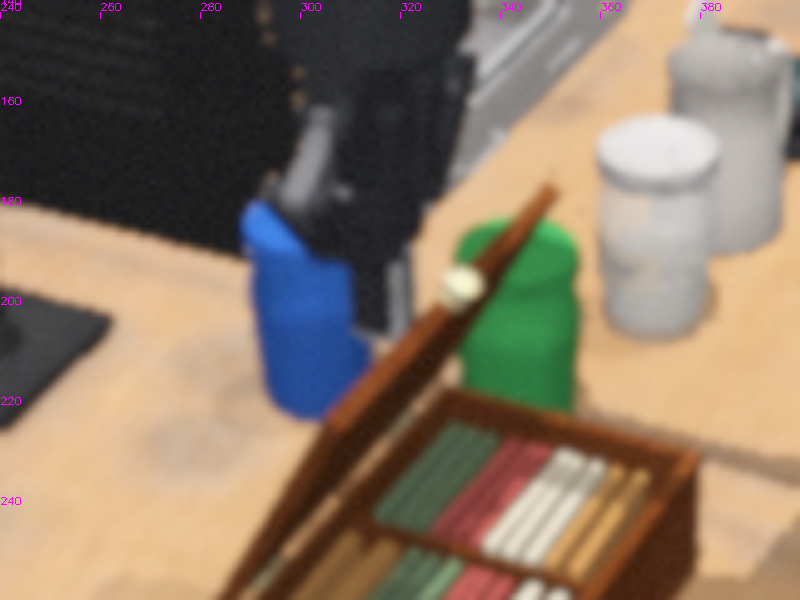

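```bash
python3 -m jog '[0,0,-40,0,0,0, 0,0,-80,0,0,0, 0,0,-110,0,0,0, 0,0,-110,0,0,0]'
python3 - <<'E'
from h import *
e=get_image("scene"); crop(e,140,160,260,195,3,"pics/s6.png")
E
```

```text
clock: 6.72
position: [0.5101, 0.0221, 0.2828]
ee_rot: [0.0, 1.0, 0.0, 0.003]
contact_force: [-0.0, -1.1, -0.9]
width: 0.0003
```

View pics/s6.png

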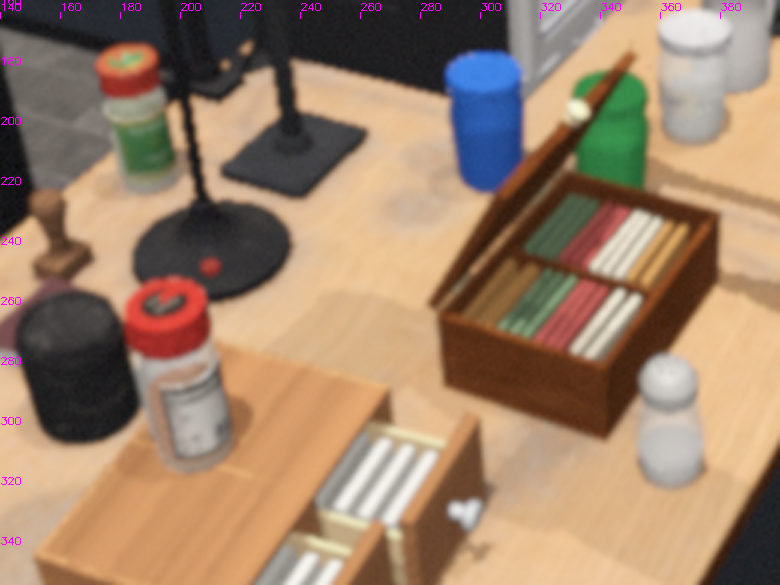

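```bash
python3 - <<'E'
from h import *
e=get_image("scene")
o,v=ray(e,(140+573/3,160+118/3)); p=o+v*(.016-o[1])/v[1]; print(p)
h=np.array([.533,.0155,.063]); print(np.hypot(*(p-h)[[0,2]]), np.degrees(np.arctan2((p-h)[2],-(p-h)[0])))
E
```

```text
[0.4812756  0.016      0.16851714]
0.1175128929693318 63.88595253309775
```

```bash
python3 -m jog '[5,0,40,0,0,0, 5,0,80,0,0,0, 5,0,110,0,0,0, -3,0,112,0,0,0, -11,0,114,0,0,0, -19,0,116,0,0,0, -27,0,118,0,0,0, -35,0,120,0,0,0, -43,0,120,0,0,0, -50,0,120,0,0,0]'
python3 - <<'E'
from h import *
e=get_image("scene"); crop(e,140,160,260,195,3,"pics/s7.png")
E
```

```text
clock: 8.07
position: [0.4579, 0.0221, 0.1604]
ee_rot: [0.0, 1.0, 0.0, 0.0]
contact_force: [0.3, 0.2, -0.3]
width: -0.0
```

View pics/s7.png

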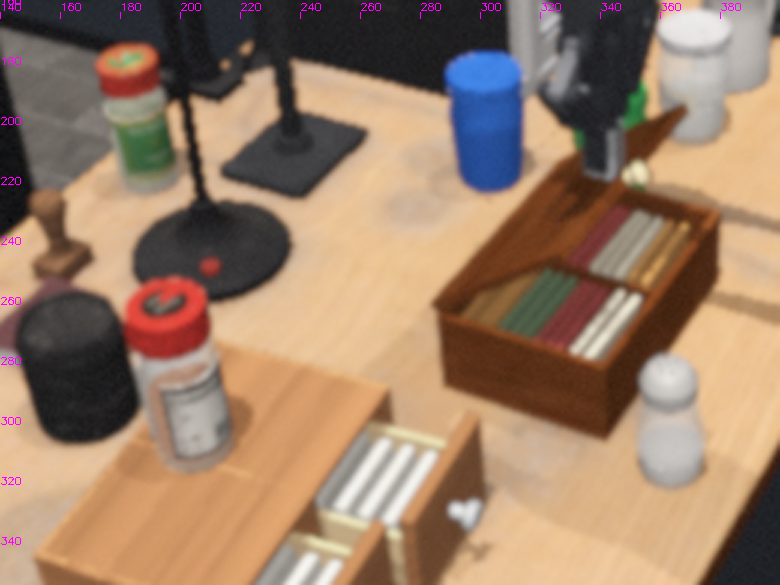

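```bash
python3 -m jog '[0,0,0,0,0,0, 0,0,0,0,0,0, 0,0,0,0,0,0]'
python3 - <<'E'
from h import *
e=get_image("scene"); crop(e,240,160,160,120,5,"pics/s8.png")
E
```

```text
clock: 8.5
position: [0.4588, 0.0221, 0.1603]
ee_rot: [0.0, 1.0, 0.0, 0.0]
contact_force: [0.8, -0.0, -0.2]
width: -0.0001
```

View pics/s8.png

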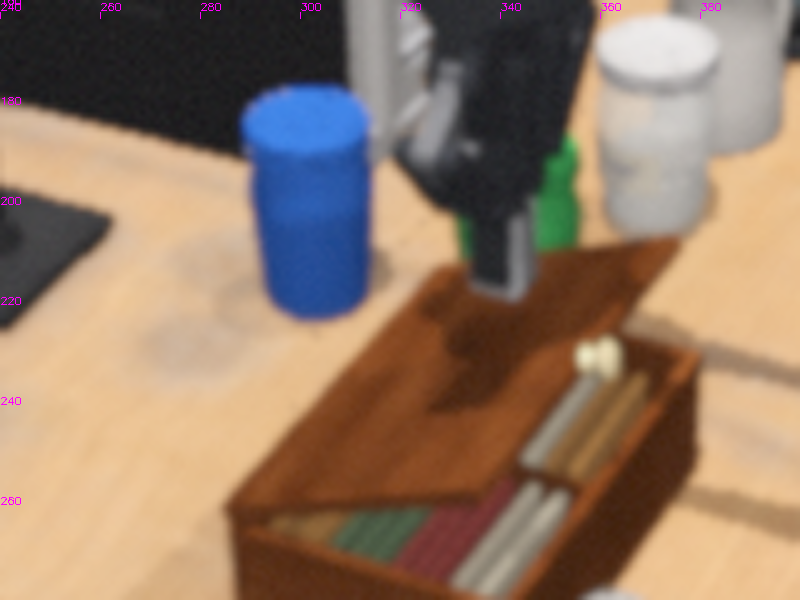

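```bash
python3 -m jog '[0,0,-50,0,0,0, 0,0,-100,0,0,0, -10,-45,-130,0,0,-5, -20,-90,-140,0,0,-5, -35,-140,-140,0,0,-5, -50,-190,-140,0,0,-5, -60,-240,-140,0,0,-5, -73,-285,-140,0,0,-5, -73,-301,-140,0,0,-5, -73,-301,-140,0,0,-5]'
python3 - <<'E'
from h import *
e=get_image("scene"); crop(e,140,160,260,195,3,"pics/s9.png")
w=get_image("wrist"); cv2.imwrite("pics/w9.png",w["frame"][:,:,::-1])
E
```

```text
clock: 9.8
position: [0.3855, 0.3235, 0.2999]
ee_rot: [0.001, 0.999, 0.045, -0.0]
contact_force: [0.3, 1.1, -0.8]
width: 0.0001
```

View pics/s9.png

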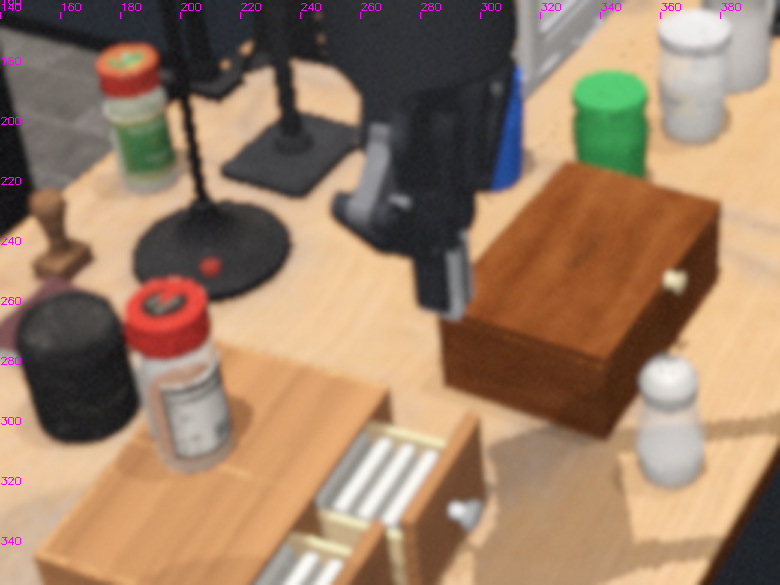

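View pics/w9.png

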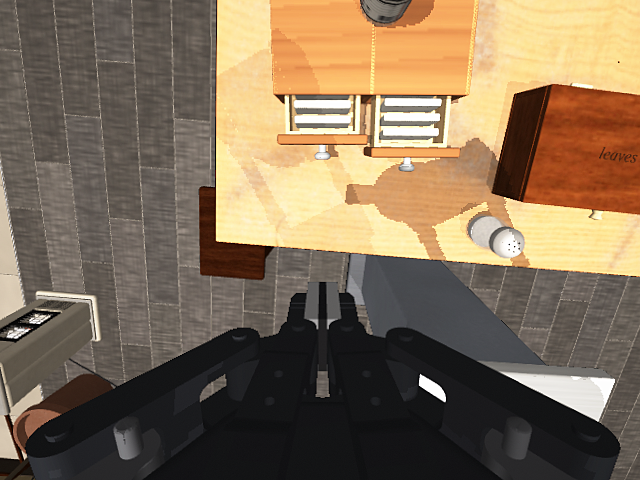

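```bash
python3 - <<'E'
from h import *
w=get_image("wrist"); print([onz(w,q,.042) for q in [(322,159),(406,170)]])
print([onz(w,q,.08) for q in [(273,95),(468,95)]]) 
E
```

```text
[array([0.44127495, 0.32669838, 0.042     ]), array([0.43753521, 0.23121885, 0.042     ])]
[array([0.49846224, 0.37881353, 0.08      ]), array([0.51521404, 0.19191083, 0.08      ])]
```

```bash
python3 -m jog '[0,0,50,0,0,0, 0,0,100,0,0,0, 0,0,150,0,0,0, 0,0,200,0,0,0, 0,0,230,0,0,0, 0,0,245,0,0,0, 0,0,253,0,0,0, 0,0,253,0,0,0]'
python3 - <<'E'
from h import *
w=get_image("wrist"); cv2.imwrite("pics/w10.png",w["frame"][:,:,::-1])
E
```

```text
clock: 10.95
position: [0.3857, 0.3224, 0.0473]
ee_rot: [0.0, 0.999, 0.043, -0.0]
contact_force: [-0.2, 0.2, 0.1]
width: -0.0003
```

View pics/w10.png

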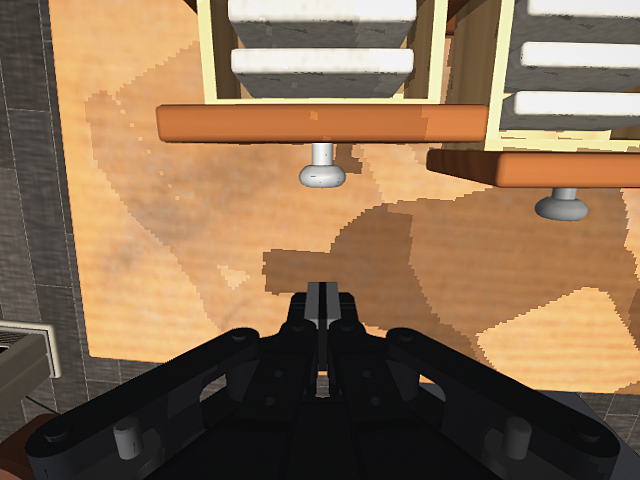

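```bash
python3 -m jog '[15,0,0,0,0,0, 30,0,0,0,0,0, 37,0,0,0,0,0, 42,0,0,0,0,0, 47,0,0,0,0,0, 52,0,0,0,0,0, 57,0,0,0,0,0, 62,0,0,0,0,0, 67,0,0,0,0,0, 70,0,0,0,0,0]'
python3 - <<'E'
from h import *
w=get_image("wrist"); cv2.imwrite("pics/w11.png",w["frame"][:,:,::-1]);e=get_image("scene"); crop(e,140,220,200,150,4,"pics/s11.png")
E
```

```text
clock: 12.25
position: [0.4553, 0.3292, 0.0471]
ee_rot: [0.0, 0.999, 0.044, -0.0]
contact_force: [-1.1, -0.3, -0.2]
width: -0.0003
```

View pics/w11.png

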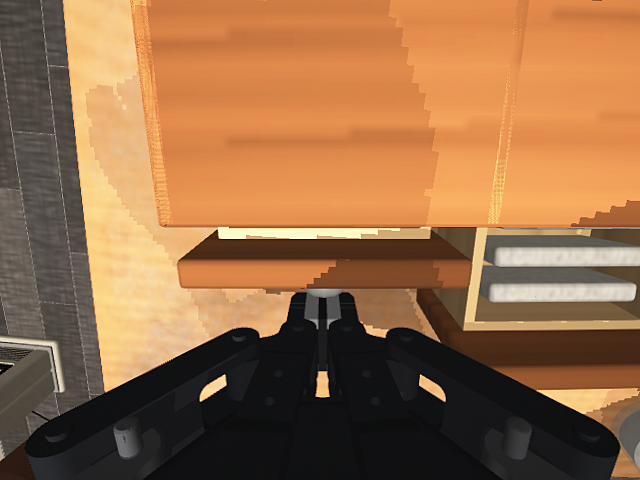

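View pics/s11.png

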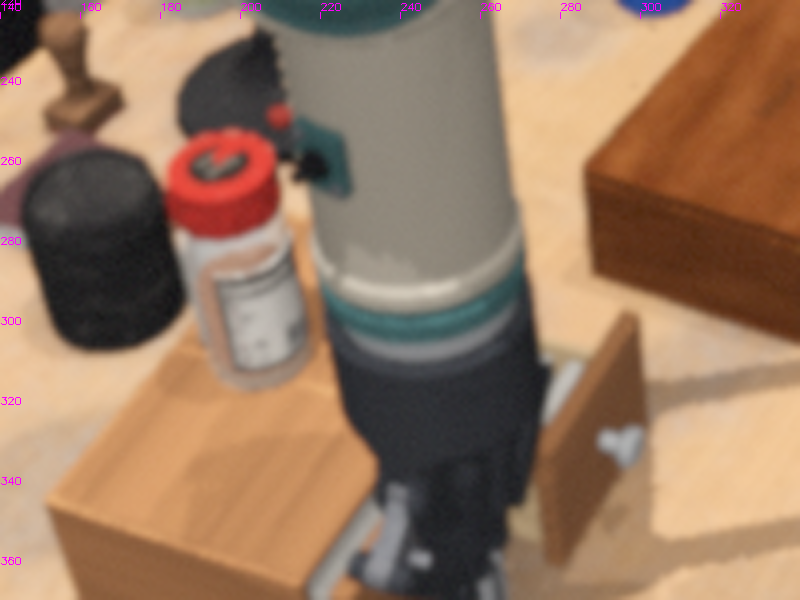

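```bash
python3 -m jog '[2,0,0,0,0,0, 4,0,0,0,0,0, 6,0,0,0,0,0, 7,0,0,0,0,0, 8,0,0,0,0,0]'
python3 - <<'E'
from h import *
w=get_image("wrist"); crop(w,120,180,400,150,2,"pics/w12.png")
E
```

```text
clock: 12.98
position: [0.4631, 0.33, 0.0473]
ee_rot: [-0.0, 0.999, 0.044, 0.0]
contact_force: [-0.5, 0.6, 0.6]
width: -0.0001
```

View pics/w12.png

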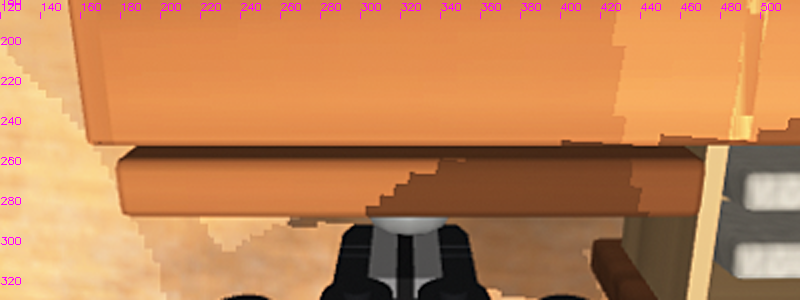

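```bash
python3 -m jog '[1,0,0,0,0,0, 2,0,0,0,0,0, 3,0,0,0,0,0]'; python3 -m jog '[1,0,0,0,0,0, 2,0,0,0,0,0]'
python3 - <<'E'
from h import *
w=get_image("wrist"); crop(w,120,180,400,150,2,"pics/w13.png")
E
```

```text
clock: 13.4
position: [0.4659, 0.3302, 0.0473]
ee_rot: [0.0, 0.999, 0.044, -0.0]
contact_force: [-3.7, 1.2, 1.6]
width: 0.0001
clock: 13.65
position: [0.466, 0.3302, 0.0472]
ee_rot: [0.0, 0.999, 0.044, -0.002]
contact_force: [-7.8, 0.8, 5.0]
width: -0.0002
```

View pics/w13.png

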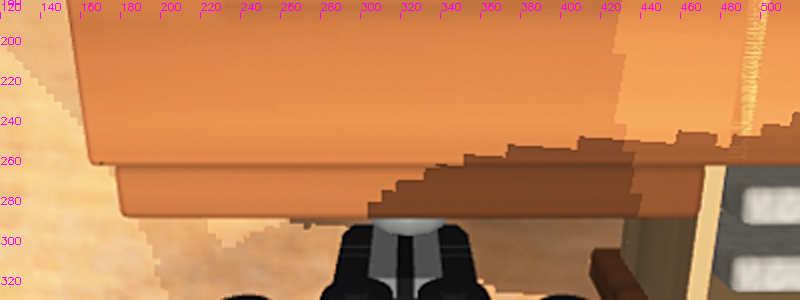

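```bash
python3 -m jog '[-30,0,0,0,0,0, -85,0,0,0,0,0, -88,0,0,0,0,0, -88,40,0,0,0,0, -88,80,0,0,0,0, -88,95,0,0,0,0, -88,95,0,0,0,0]'
python3 - <<'E'
from h import *
w=get_image("wrist"); cv2.imwrite("pics/w14.png",w["frame"][:,:,::-1])
E
```

```text
clock: 14.58
position: [0.39, 0.2278, 0.0475]
ee_rot: [-0.0, 0.999, 0.043, 0.001]
contact_force: [-0.5, -0.4, 0.8]
width: -0.0001
```

View pics/w14.png

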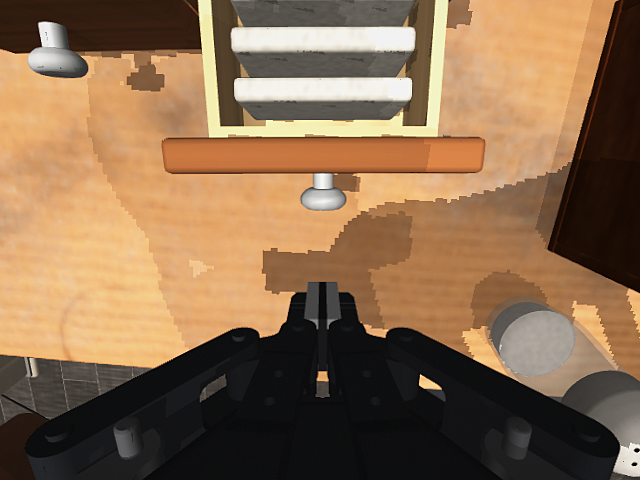

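```bash
python3 -m jog '[15,0,0,0,0,0, 25,0,0,0,0,0, 30,0,0,0,0,0, 36,0,0,0,0,0, 42,0,0,0,0,0, 48,0,0,0,0,0, 54,0,0,0,0,0, 60,0,0,0,0,0, 66,0,0,0,0,0, 72,0,0,0,0,0]'; python3 -m jog '[2,0,0,0,0,0, 4,0,0,0,0,0, 6,0,0,0,0,0, 7,0,0,0,0,0, 8,0,0,0,0,0, 9,0,0,0,0,0]'
python3 - <<'E'
from h import *
w=get_image("wrist"); crop(w,120,180,400,150,2,"pics/w15.png")
E
```

```text
clock: 15.88
position: [0.4607, 0.2343, 0.0472]
ee_rot: [0.0, 0.999, 0.044, -0.0]
contact_force: [-0.9, 1.7, -1.1]
width: -0.0
clock: 16.62
position: [0.4693, 0.2351, 0.0473]
ee_rot: [0.0, 0.999, 0.044, -0.0]
contact_force: [-0.8, 0.1, -1.0]
width: 0.0004
```

View pics/w15.png

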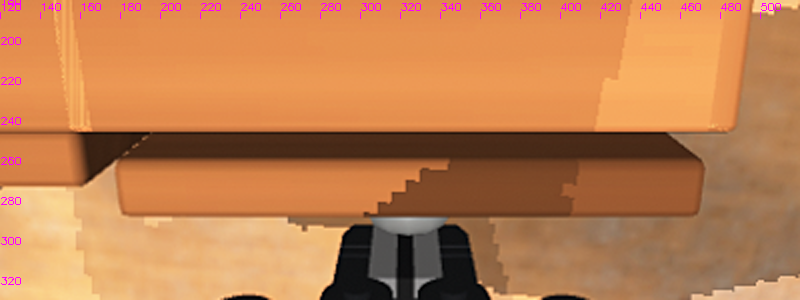

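```bash
python3 -m jog '[1,0,0,0,0,0, 2,0,0,0,0,0, 3,0,0,0,0,0, 4,0,0,0,0,0]'; python3 -m jog '[1,0,0,0,0,0]';python3 -m jog '[1,0,0,0,0,0]';python3 -m jog '[1,0,0,0,0,0]'
```

```text
clock: 17.18
position: [0.4734, 0.2354, 0.0473]
ee_rot: [0.0, 0.999, 0.044, 0.0]
contact_force: [-1.7, -2.1, -0.1]
width: 0.0001
clock: 17.3
position: [0.4743, 0.2355, 0.0473]
ee_rot: [0.0, 0.999, 0.044, -0.0]
contact_force: [-2.2, 0.1, 0.6]
width: -0.0001
clock: 17.42
position: [0.4743, 0.2355, 0.0472]
ee_rot: [0.0, 0.999, 0.044, -0.001]
contact_force: [-4.4, -0.9, 3.7]
width: 0.0001
clock: 17.55
position: [0.4744, 0.2355, 0.0472]
ee_rot: [0.0, 0.999, 0.044, -0.002]
contact_force: [-6.7, 0.2, 5.5]
width: -0.0
```

Stalled at home with about 7 N, so I back off and look.

```bash
python3 -m jog '[-30,0,0,0,0,0, -80,0,0,0,0,0, -90,0,-10,0,0,0, -90,0,-60,0,0,0, -90,0,-120,0,0,0, -90,0,-180,0,0,0, -90,0,-230,0,0,0, -90,0,-230,0,0,0]'
python3 -m jog '[-60,60,0,0,0,0, -100,120,0,0,0,0, -100,180,0,0,0,0, -100,240,0,0,0,0, -100,300,0,0,0,0, -100,340,0,0,0,0, -100,340,0,0,0,0]'
python3 - <<'E'
from h import *
w=get_image("wrist"); cv2.imwrite("pics/w16.png",w["frame"][:,:,::-1])
d=get_image("top"); crop(d,130,200,240,180,3.3,"pics/t16.png")
e=get_image("scene"); crop(e,140,160,260,250,2.4,"pics/s16.png")
E
```

```text
clock: 18.55
position: [0.3906, 0.2293, 0.2826]
ee_rot: [-0.002, 0.999, 0.044, 0.007]
contact_force: [-0.1, -1.1, -0.6]
width: 0.0001
clock: 19.42
position: [0.3175, -0.1244, 0.2769]
ee_rot: [0.001, 0.999, 0.039, 0.0]
contact_force: [1.4, 0.3, 0.4]
width: -0.0001
```

View pics/t16.png

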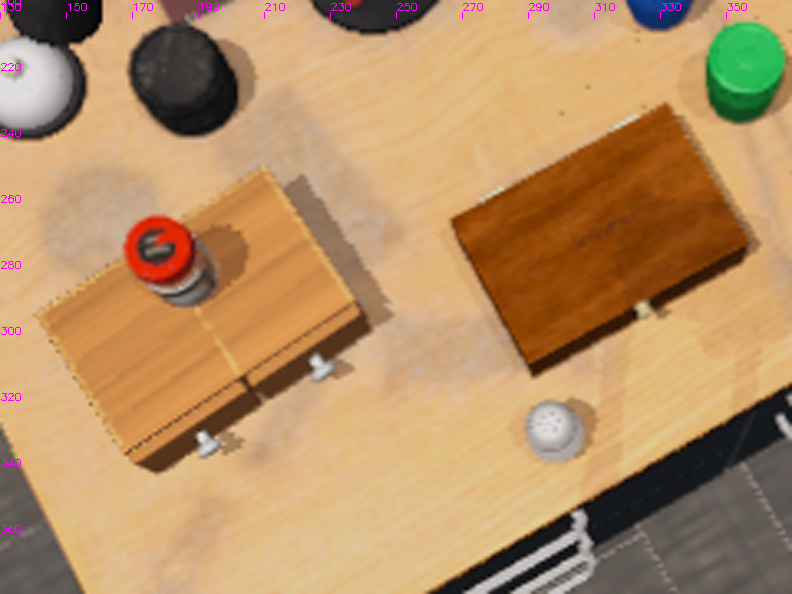

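View pics/s16.png

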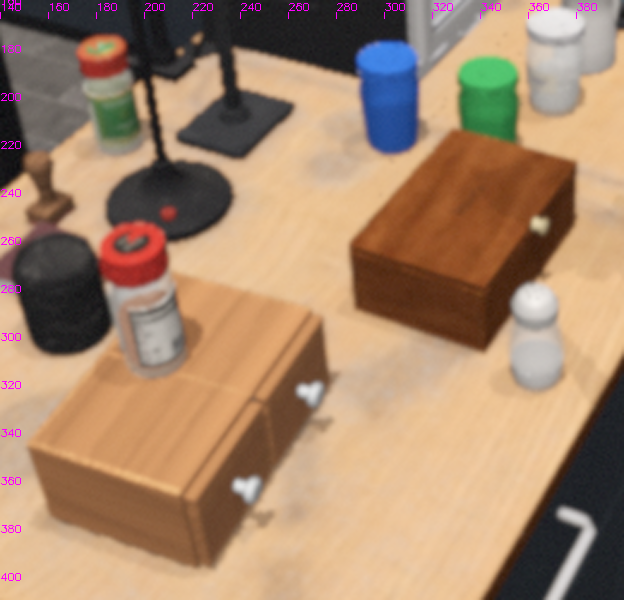

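```bash
python3 -m jog '[0,0,0,0,0,0, 0,0,0,0,0,0, 0,0,0,0,0,0]'; python3 - <<'E'
from h import *
d=get_image("top");e=get_image("scene")
T=lambda u,v:(130+u/3.3-.5,200+v/3.3-.5); S=lambda u,v:(140+u/2.4-.5,160+v/2.4-.5)
n=np.array([.996,.088,0]); l=np.array([-.088,.996,0])
for a,b in [((205,449),(243,490)),((319,376),(306,392))]:
    p=onz(d,T(*a),.042); q=onz(e,S(*b),.042); print(p,q,p@n,q@n)
c=[onz(d,T(*p),.08) for p in [(40,315),(265,168),(358,303),(130,452)]]
print([x@n for x in c])
print(get_state()["qd"]); sign_off()
E
```

```text
clock: 19.95
position: [0.317, -0.1188, 0.2774]
ee_rot: [0.0, 0.999, 0.045, 0.0]
contact_force: [0.2, -0.6, -0.2]
width: 0.0005
[0.48205887 0.33405065 0.042     ] [0.48729532 0.33493979 0.042     ] 0.5095270886864118 0.5148208401871536
[0.48799615 0.24037205 0.042     ] [0.49719761 0.23831367 0.042     ] 0.5071969040997304 0.5161804257454617
[np.float64(0.6467844130334479), np.float64(0.6470832888920988), np.float64(0.5269536600431767), np.float64(0.5291553902379932)]
[-7.73592441e-03  1.59003801e-03 -1.98330685e-03 -1.56299289e-03
  1.11207745e-03  8.28357099e-05]
the job is handed in; nothing more can be done
```

I tipped the lid over from behind with the closed fingertips. It paused once partway, so I pushed it further, and then it fell shut. I then pushed each drawer home on its knob, and handed the job in at about 20 s.

- **Drawers:** each one stopped firmly against its end, at a wrist force reading of about 9 N at most. The last pictures show both fronts flush with the case. The two end positions agreed to within about 1 mm.
- **Lid and loose things:** the lid looks shut. The chest, tea box, spice jar and shaker show no visible shift. I did not recheck the sugar jar, tamper and biscuit bar up close, but the arm never went low near them. The gripper was clear of everything at the end.
- **Check that disagreed:** my rough final reading of the knob positions, taken from hand-picked pixels, put the knobs about 11–21 mm in front of the case. The expected figure is 26 mm, and the top and scene cameras disagreed by 5–9 mm. That is too coarse to confirm the 4 mm limit, so I relied on the firm stop and the flush fronts instead.

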